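# Hold the damp box open by its lever

## Task

Without gripping or lifting anything, push the orange catch sideways out from under the lever as far as it goes, then press the lever's long end (blue pad) down to the rubber buffer so that its short end raises the heavy lid of the damp box. Press steadily so that the lid is neither flung up nor dropped, and finish while still holding the lever down with the fingertips. Do not touch the lid, do not pull the lever out of its saddle, and leave the other pottery things where they are.

Things in the scene. Friction and masses are not known exactly. Their poses are not given: they have to be found in the camera images.
- damp_box: fixed green chest, 300 wide, 240 deep, 106 mm high, with a board, steel saddle and rubber buffer before it. Origin: on the table below the resting lever's blue pad; x points level along the lever to the chest, y left, z up. In it, mm: buffer top z 30, x 0 to 30; saddle x 194 to 238, |y| < 27, to z 127; lid lip from x 281; chest from x 325
- lever: loose straight aluminium bar, 345 x 24 x 12 mm, 0.4 kg, its cross pin resting in the saddle's open-topped slots. Origin at the pin's centre. At rest its axes match damp_box while the bar slopes 0.35 rad, long end high; the roller on its short end, 90 mm from the pin, is under the lid's lip. Pressed to the buffer, it has turned -0.70 rad about its y axis
- lever_pad (a point): centre of the top of the blue pad, a disc 52 mm across on the lever's long end, 230 mm from the pin. 205 mm above the table at rest, 49 mm with the lever on the buffer, then at (-5, 0, 49) mm in damp_box; on the way it swings up to 20 mm further from the chest than at rest. Pressing takes 4 to 12 N
- lever_pin (a point): centre of the lever's pin in the saddle, at (216, 0, 115) mm in damp_box; it stays there while the lever is only pressed
- catch (a joint): slide of the orange catch along +y of damp_box, m: 0 = its post stands under the lever and blocks it, 0.06 = fully out, against its end stop (beyond 0.045 counts as out). It stays where it is left; friction about 2.5 N
- catch_tab (a point): centre of the inner face (turned to the lever, whose edge is at y = 12 mm) of the catch's upright tab, where a fingertip pushes in +y. In damp_box (130, 81, 146) mm at catch = 0. Tab 44 mm along x, 8 thick, from 106 to 166 mm above the table. An arm 16 mm wide, top 121 mm above the table, joins it to the post under the lever
- lid: white plaster lid, 304 x 245 x 24 mm, about 3.5 kg, hinged along the chest's far edge, with a steel lip (100 mm wide, 10 mm thick) in front, under which the lever's roller lifts. Origin: middle of the lip's front edge, underside, 106 mm above the table when shut. Shut it is level; with the lever on the buffer it is tilted about 0.24 rad (over 0.205 counts as raised). It falls back when the lever is let go
- mug: white mug, 72 mm across, 85 mm high, standing beside the saddle; not part of the job; origin on the table beneath its centre
- kiln_post: cream square post 36 x 36 mm, 75 mm high, standing beside the lever; not part of the job; origin on the table beneath its centre
- ring: brown clay ring lying flat, 68 mm across, 25 mm high, beside the saddle; not part of the job; origin on the table beneath its centre
- glaze_jar: jar with a blue cap, 68 mm across, 85 mm high, on the left; not part of the job; origin on the table beneath its centre
- bowl: blue bowl, 110 mm across, 50 mm high, on the right; not part of the job; origin on the table beneath its centre
- brush: blue-handled brush lying on the left; not part of the job; origin on the table beneath its middle

How it is judged:
By the outcome, as a careful person would: the job done as asked, in the order asked, and still so for the second after the job is handed in, while the arm keeps its last pose, push and grip.
It also fails if it takes over 46 s, if anything falls off the work surface, if the arm or the gripper's body presses on something with over 40 N, if the wrist force passes 120 N, or if a joint passes its speed limit or range.

## Robot

A 6-joint arm with a two-finger parallel gripper is mounted at the origin on the work surface. World frame = base frame: x ahead of the robot, y to its left, z up, the work surface at z = 0. Lengths are in m, angles in rad, forces in N, time in s.
With the tool pointing down it reaches from about 0.325 to 0.85 m from the base axis. Payload 4.4 kg.
Tool frame: the origin (TCP) lies at the centre of the arm's flange, where the gripper is bolted on; the fingertips stand 199 mm ahead of it and the grasp point (between the pads) lies 180 mm ahead of it (bot.hold_point_z is the z of the grasp point in the tool frame, in m); z points along the fingers, y is the line along which they close (so a half turn about z gives the same grasp; the last joint's range is limited). The gripper opens to 94 mm and grips with 3 to 60 N. Pads are 16 mm wide; open, the fingers measure 119 mm over their backs; the gripper's body (75 mm by 177 mm) begins 78 mm behind the grasp point.
Start: joints at [0.966, 0.207, 1.542, -0, 1.393, -0.15], TCP at [0.253, 0.517, 0.405] pointing down, gripper open.
Joint ranges: [-2.73, 2.73], [-0.86, 2.22], [0.23, 2.46], [-1.11, 4.25], [0.08, 2.63], [-2.82, 2.82]. Speed limits (rad/s): [2.79, 2.79, 3.14, 3.14, 3.14, 3.14].

## Interface

Orientations are given as [roll, pitch, yaw] about the fixed x, y, z axes, in that order (R = Rz(yaw) Ry(pitch) Rx(roll)).
In Python, from workcell import bot gives the robot as it stands.
- The arm moves only by the shell command python3 -m inch 'ROWS'. ROWS is JSON, a list of rows, each a list of 7 numbers: the shift along the world's x, y, z in m, then the turn, a rotation vector about the world's x, y, z in degrees, then the opening, from -1 (shut) to 1 (fully open), so that 0 is half open. A call has 1 to 8 rows; each row is the pose to reach, as a shift and turn from the pose commanded when the call began; what a row does not reach only later rows make up. A row lasts 1/10 s, in which the tool goes at most 50 mm and 8.59 degrees, less where a joint would pass 70% of its speed; a pose out of reach is approached as far as the arm can. A call with a gripper value outside its range is refused whole. The fingers move at their own pace and stop on an object; the grip force is fixed at half the most. Time passes only in rows, so rows that repeat a pose let the fingers close. It gives the time, the measured TCP pose, the force, the opening and the grip force at its end, in the units of the state.
- bot.sense(): the state, without advancing time (a new reading comes with each control period).
- bot.capture(name): name is "scene" or "top" or "wrist"; returns a dict with "image" (420x560x3 uint8, red, green, blue), "intrinsics" (3x3 intrinsics, pixels), "rvec" (rotation vector, rad) and "tvec" (3), from world to camera coordinates, as OpenCV has them. Camera axes: x right, y down, z forward; pixel columns grow to the right and rows downward; lengths in m; the calibration is good to about 2 mm. The wrist camera is an equidistant fisheye: a pixel r from the principal point sees the ray r / f radians off the axis. A picture is of the moment at which its call begins. There is no depth.
- bot.finish_job(): hands the job in; it is judged then, once.
The state is a dict: "time": time; "q": joint angles; "qvel": joint speeds; "tau": joint torques, N m; "tool_pos": TCP position; "tool_rot": TCP orientation; "ft_force": force on the tool from outside, world axes, zero at the start; "torque": the same for the moment, N m; "gripper_width": opening from 0.0 (shut) to 1.0 (fully open); "grip_force": force on a finger pad.
Only numpy, scipy, OpenCV 4.12 (cv2) and the standard library are available. Lean on these libraries where they do the work, as an engineer would, in place of code of your own. Each camera call takes 0.05 s, during which the arm holds its last target. There are 200 camera calls.

## Working session

There is one attempt and no reset: what is moved stays moved. The work goes in short steps, Python scripts to look and compute and a shell command to move; the robot and the scene stay as the last step left them, time stands still between calls to the robot, and variables do not carry over. Pictures are saved under pics/ and viewed, at most 10 in all, crops included, and the job is handed in when it is done.

```bash
mkdir -p pics; python3 - <<'E'
from workcell import bot
import cv2,pickle
for n in("scene","top"):
    d=bot.capture(n);pickle.dump(d,open(f"pics/{n}.pkl","wb"))
    cv2.imwrite(f"pics/{n}0.png",cv2.resize(d["image"][:,:,::-1],(784,588),interpolation=cv2.INTER_CUBIC))
    print(n,d["intrinsics"],d["rvec"],d["tvec"])
print(bot.sense())
E
```

```text
scene [[432.8470313    0.         278.92051267]
 [  0.         432.8470313  202.37188074]
 [  0.           0.           1.        ]] [ 1.89018454  1.750661   -0.62765028] [-0.04478797 -0.30403512  1.57907143]
top [[510.86238785   0.         276.54838273]
 [  0.         510.86238785 212.66466818]
 [  0.           0.           1.        ]] [ 2.16188987 -2.11325294  0.1803763 ] [0.01001134 0.56369631 1.52584078]
{'time': 0.1, 'q': array([ 9.65478450e-01,  2.07347968e-01,  1.54278049e+00, -3.87550048e-05,
        1.39349522e+00, -1.50509633e-01]), 'qvel': array([ 0.00107573, -0.00363004, -0.0019902 , -0.00081146,  0.00134213,
        0.00078216]), 'tau': array([-2.59769531e-04, -3.71856773e+01, -2.82294327e+01,  6.99199713e-02,
        3.10119207e-02, -6.69281667e-05]), 'tool_pos': array([0.25242938, 0.51627499, 0.40361354]), 'tool_rot': array([-3.13957887e+00, -2.66833423e-04,  2.68679102e+00]), 'ft_force': array([-0.03987897,  0.26963109, -0.17102194]), 'torque': array([0.00181661, 0.00200886, 0.01696202]), 'grip_force': 0.0, 'gripper_width': 1.000936276501485}
```

View pics/scene0.png

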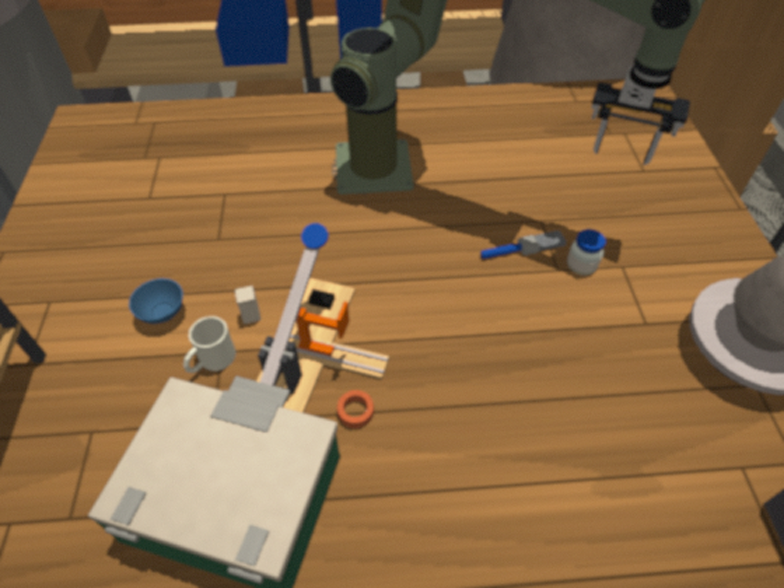

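View pics/top0.png

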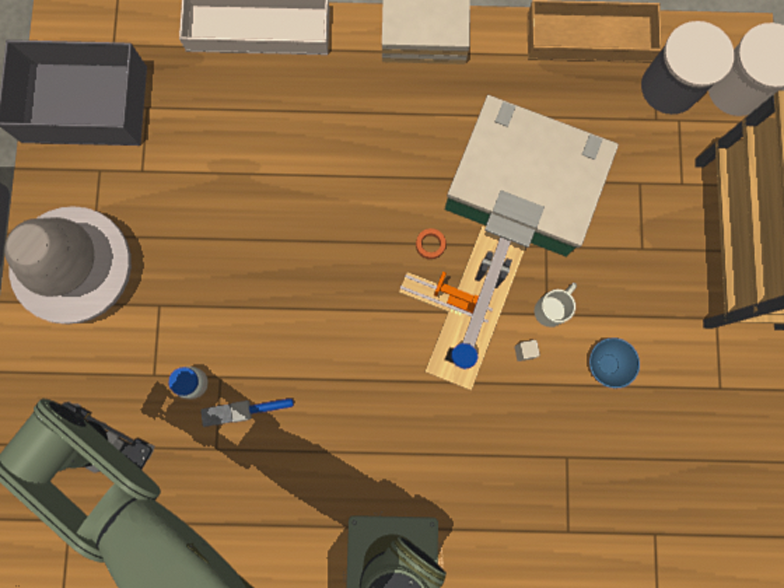

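The scene view shows the pad at about (315,237), the tab at (344,316), and lid corners at (172,380), (335,428) and (95,517), in 784-wide pixels. The top view shows the pad at (464,356), the tab at (442,284), and lid corners at (488,96), (617,147) and (449,197). Next I triangulate these points.

```bash
cat > h.py <<'E'
import cv2,pickle,numpy as np
D={n:pickle.load(open(f"pics/{n}.pkl","rb")) for n in("scene","top")}
def P(n):
    d=D[n];return d["intrinsics"]@np.c_[cv2.Rodrigues(np.array(d["rvec"]))[0],np.array(d["tvec"]).reshape(3)]
def tri(a,b):
    X=cv2.triangulatePoints(P("scene"),P("top"),np.float64(a),np.float64(b)).ravel();X=X[:3]/X[3]
    r=[]
    for n,p in(("scene",a),("top",b)):
        u=P(n)@np.r_[X,1];r.append(np.hypot(*(u[:2]/u[2]-p)))
    return X.round(4),np.round(r,1)
def atz(n,p,z):
    M=P(n);A=np.c_[M[:,0],M[:,1],-np.r_[p,1]];s=np.linalg.solve(A,-(M[:,2]*z+M[:,3]));return s[:2]
def proj(n,X):
    u=P(n)@np.r_[X,1];return u[:2]/u[2]
def blob(n,c,r,lo,hi):
    c=np.array(c)/1.4;h=cv2.cvtColor(D[n]["image"],cv2.COLOR_RGB2HSV)
    m=cv2.inRange(h,lo,hi);k=np.zeros_like(m);cv2.circle(k,tuple(int(v) for v in c),r,255,-1);m&=k
    M=cv2.moments(m,True);return (M["m10"]/M["m00"],M["m01"]/M["m00"]),M["m00"]
E
python3 - <<'E'
from h import *
b=((100,120,60),(125,255,255))
p1,a1=blob("scene",(315,237),14,*b);p2,a2=blob("top",(464,356),14,*b);print(p1,a1,p2,a2)
pad,r=tri(p1,p2);print("pad",pad,r)
s=1/1.4
for n,a,c in(("frontL",(335,428),(449,197)),("backR",(95,517),(617,147)),("frontR",(172,380),(574,246))):
    print(n,tri(np.array(a)*s,np.array(c)*s), atz("top",np.array(c)*s,.130))
print("backL",atz("top",np.array((488,96))*s,.130))
# yaw candidates: refine using corners at z .13
c=[atz("top",np.array(q)*s,.130) for q in((449,197),(488,96),(574,246),(617,147))]
for i,j in((0,1),(2,3)):
    d=c[j]-c[i];print("yaw",np.arctan2(d[1],d[0]),np.hypot(*d))
for i,j in((0,2),(1,3)):
    d=c[i]-c[j];print("yaw",np.arctan2(-d[0],d[1]),np.hypot(*d))
ims=[]
for n,c in(("scene",(225,225)),("top",(340,215))):
    x,y=c;ims.append(cv2.resize(D[n]["image"][y-50:y+60,x-35:x+40,::-1],None,fx=5.3,fy=5.3,interpolation=cv2.INTER_CUBIC))
cv2.imwrite("pics/crop.png",np.hstack(ims))
E
```

```text
(224.325, 168.17916666666667) 240.0 (331.1887550200803, 253.7429718875502) 249.0
pad [ 0.4274 -0.1297  0.1999] [0.4 0.3]
frontL (array([ 0.7783, -0.1055,  0.1037]), array([0.4, 0.2])) [ 0.76998991 -0.10382476]
backR (array([ 0.8978, -0.4694,  0.1109]), array([1.8, 0.9])) [ 0.8908109  -0.46576277]
frontR (array([ 0.6735, -0.3771,  0.1162]), array([2.8, 1.7])) [ 0.66913673 -0.36829764]
backL [ 1.00094283 -0.18714436]
yaw -0.34623216483815106 0.24552272347342471
yaw -0.414236593215216 0.24215467859117581
yaw -0.3643144008230822 0.2830499408003617
yaw -0.37642970067436526 0.2995951574940465
```

View pics/crop.png

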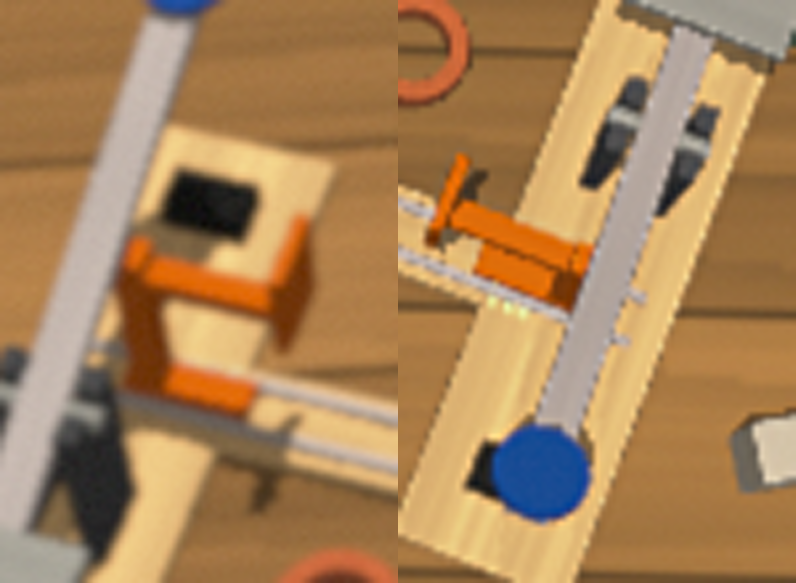

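The crop shows the tab's top edge running from about (462,160) to (433,240) in the top half. In the scene half it runs from about (302,215) to (275,290), with the inner face to the left. I'll fit the box pose jointly from the pad, tab and lid corners.

```bash
python3 - <<'E'
from h import *
from scipy.optimize import least_squares
s=1/1.4
cs=lambda u,v:(u/5.3+190,v/5.3+175)
ct=lambda u,v:((u-397.5)/5.3+305,v/5.3+165)
obs=[("scene",(224.3,168.2),(0,0,.203)),("top",(331.2,253.7),(0,0,.203)),
("top",ct(463,158),(.152,.085,.166)),("top",ct(436,243),(.108,.085,.160)),
("scene",cs(302,215),(.108,.085,.166)),
("top",np.array((449,197))*s,(.3225,.152,.130)),("top",np.array((488,96))*s,(.5675,.152,.130)),("top",np.array((617,147))*s,(.5675,-.152,.130)),
("scene",np.array((336,428))*s,(.3225,.152,.130)),("scene",np.array((172,380))*s,(.3225,-.152,.130)),("scene",np.array((95,517))*s,(.5675,-.152,.130))]
def W(p,X):
    c,t=np.cos(p[2]),np.sin(p[2]);return np.array([p[0]+c*X[0]-t*X[1],p[1]+t*X[0]+c*X[1],X[2]])
f=lambda p:np.concatenate([proj(n,W(p,X))-u for n,u,X in obs])
r=least_squares(f,[.427,-.13,-.36],loss="soft_l1");p=r.x;print(p.round(4));print(f(p).reshape(-1,2).round(1).tolist())
for k,X in dict(pad=(0,0,.205),tab=(.130,.081,.146),tabout=(.13,.141,.146),end=(-.005,0,.049),mid=(-.02,0,.13),push=(.13,.045,.146)).items():print(k,W(p,X).round(4))
print("xhat",np.cos(p[2]),np.sin(p[2]))
E
```

```text
[ 0.4266 -0.1246 -0.3612]
[[2.3, -1.2], [-1.5, 0.2], [2.3, -0.2], [1.6, -1.9], [-2.7, -1.9], [-2.5, -3.9], [-1.4, -3.2], [0.4, -4.0], [2.0, -3.9], [-0.4, -2.3], [-5.0, -0.3]]
pad [ 0.4266 -0.1246  0.205 ]
tab [ 0.5768 -0.0948  0.146 ]
tabout [ 0.598  -0.0386  0.146 ]
end [ 0.4219 -0.1228  0.049 ]
mid [ 0.4078 -0.1175  0.13  ]
push [ 0.5641 -0.1284  0.146 ]
xhat 0.9354659437473597 -0.3534168474887151
```

```bash
python3 - <<'E'
from h import *
from scipy.optimize import least_squares
s=1/1.4
cs=lambda u,v:(u/5.3+190,v/5.3+175)
ct=lambda u,v:((u-397.5)/5.3+305,v/5.3+165)
obs=[("scene",(224.3,168.2),(0,0,.203)),("top",(331.2,253.7),(0,0,.203)),
("top",ct(463,158),(.152,.085,.166)),("top",ct(436,243),(.108,.085,.160)),
("scene",cs(302,215),(.108,.085,.166)),
# bar edges' mid near pad base and at roller side (bar centreline, top surface)
("top",ct(692,35),None),("top",ct(575,400),None),("scene",cs(172,25),None),("scene",cs(15,470),None)]
def W(p,X):
    c,t=np.cos(p[2]),np.sin(p[2]);return np.array([p[0]+c*X[0]-t*X[1],p[1]+t*X[0]+c*X[1],X[2]])
line=lambda q:(.216+q*np.cos(.35),0,.115-q*np.sin(.35)+.006)
def f(p):
    o=[]
    for n,u,X in obs:
        if X: o+=list((proj(n,W(p,X))-u)*1.0)
        else:
            a,b=proj(n,W(p,line(-.2))),proj(n,W(p,line(.08)));d=(b-a)/np.linalg.norm(b-a);e=np.array(u)-a;o.append(d[0]*e[1]-d[1]*e[0])
    return np.array(o)
p=least_squares(f,[.427,-.13,-.36],loss="soft_l1").x;print(p.round(4));print(f(p).round(1).tolist())
for k,X in dict(pad=(0,0,.205),tab=(.130,.081,.146),tabout=(.13,.141,.146),end=(-.005,0,.049),mid=(-.02,0,.13),push=(.13,.045,.146)).items():print(k,W(p,X).round(4))
E
```

```text
[ 0.4266 -0.1278 -0.3548]
[1.1, -1.1, -0.3, 0.2, 3.0, -0.2, 2.4, -1.8, -3.6, -2.0, 1.2, 2.9, -0.8, 1.0]
pad [ 0.4266 -0.1278  0.205 ]
tab [ 0.5766 -0.097   0.146 ]
tabout [ 0.5975 -0.0407  0.146 ]
end [ 0.4219 -0.1261  0.049 ]
mid [ 0.4078 -0.1208  0.13  ]
push [ 0.5641 -0.1308  0.146 ]
```

```bash
python3 -m inch '[[0.007,-0.013,0.01,0,0,1,-1],[0.022,-0.045,0.02,0,0,2,-1],[0.04,-0.083,0.02,0,0,3,-1],[0.058,-0.121,0.02,0,0,4,-1],[0.076,-0.158,0.02,0,0,5,-1],[0.094,-0.196,0.02,0,0,5.7,-1],[0.113,-0.234,0.02,0,0,5.7,-1],[0.131,-0.272,0.02,0,0,5.7,-1]]'
python3 -m inch '[[0.018,-0.038,0,0,0,0,-1],[0.037,-0.076,0,0,0,0,-1],[0.055,-0.114,0,0,0,0,-1],[0.073,-0.151,0,0,0,0,-1],[0.091,-0.189,0,0,0,0,-1],[0.110,-0.227,0,0,0,0,-1],[0.128,-0.265,0,0,0,0,-1],[0.143,-0.296,0,0,0,0,-1]]'
python3 -m inch '[[0.014,-0.029,0,0,0,0,-1],[0.025,-0.053,0,0,0,0,-1],[0.034,-0.070,0,0,0,0,-1],[0.038,-0.079,0,0,0,0,-1],[0.038,-0.079,0,0,0,0,-1]]'
```

```text
time: 0.9
tool_pos: [0.3838, 0.2429, 0.4243]
tool_rot: [-3.141, -0.0, 2.787]
ft_force: [1.2, 0.3, 0.1]
gripper_width: 0.356
grip_force: 0.0
time: 1.7
tool_pos: [0.527, -0.0536, 0.4241]
tool_rot: [-3.141, -0.001, 2.785]
ft_force: [0.1, 0.3, 0.1]
gripper_width: 0.001
grip_force: 0.0
time: 2.2
tool_pos: [0.5647, -0.1313, 0.424]
tool_rot: [3.142, -0.001, 2.785]
ft_force: [-0.4, 0.0, -0.5]
gripper_width: 0.005
grip_force: 0.0
```

Next I check from above the tab with the wrist and scene cameras.

```bash
python3 - <<'E'
from workcell import bot
import cv2,numpy as np,pickle
w=bot.capture("wrist");s=bot.capture("scene");pickle.dump(w,open("pics/w1.pkl","wb"))
a=cv2.resize(w["image"][:,:,::-1],None,fx=.8,fy=.8)
b=cv2.resize(s["image"][100:310,130:340,::-1],(336,336),interpolation=cv2.INTER_CUBIC)
cv2.imwrite("pics/c1.png",np.hstack([a,b]))
from h import *
D["scene"]=s
tip=bot.sense()["tool_pos"]-[0,0,.199];u=proj("scene",tip);print("tip in crop",(u-[130,100])*1.6+[448,0])
E
```

```text
tip in crop [597.34769519 163.29917651]
```

View pics/c1.png

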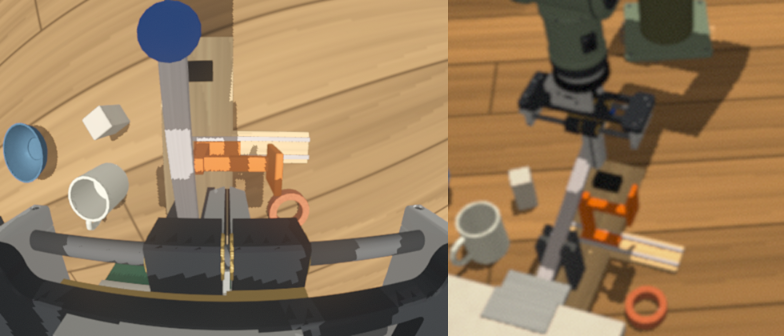

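The wrist view shows the closed fingers coming down between the lever (edge near column 193) and the tab (near column 272), with the pad at (169,31). Now I'll turn these into positions.

```bash
python3 - <<'E'
from h import *
w=pickle.load(open("pics/w1.pkl","rb"));K=w["intrinsics"];R=cv2.Rodrigues(np.array(w["rvec"]))[0];t=np.array(w["tvec"]).ravel();C=-R.T@t
p0=np.array([.4266,-.1278,-.3548])
def ray(u):
    d=(np.array(u)-K[:2,2])/K[0,0];r=np.hypot(*d);return R.T@np.r_[d/r*np.sin(r),np.cos(r)]
def atw(u,z):
    v=ray(u);return (C+v*(z-C[2])/v[2])
h=cv2.cvtColor(w["image"],cv2.COLOR_RGB2HSV)
m=cv2.inRange(h,(100,120,60),(125,255,255));m[100:]=0;M=cv2.moments(m,True);u=(M["m10"]/M["m00"],M["m01"]/M["m00"]);print("pad",u,atw(u,.204))
c,s=np.cos(p0[2]),np.sin(p0[2])
def box(X):d=X[:2]-p0[:2];return np.array([c*d[0]+s*d[1],-s*d[0]+c*d[1]]).round(4)
for k,u,z in(("tabA",(267,145),.166),("tabB",(281,152),.166),("armtop mid",(235,163),.121),("pinend bar L",(196,180),.15)):
    X=atw(np.array(u)/.8,z);print(k,X.round(4),box(X))
print("tip",box(np.array([.5647,-.1313])),C)
a=w["image"][130:270,200:400,::-1];cv2.imwrite("pics/c2.png",cv2.resize(a,(800,560),interpolation=cv2.INTER_CUBIC))
E
```

```text
pad (210.84147114774888, 38.643204396533505) [ 0.42937359 -0.12768763  0.204     ]
tabA [ 0.5489 -0.0845  0.166 ] [0.0996 0.0831]
tabB [ 0.5598 -0.074   0.166 ] [0.1062 0.0967]
armtop mid [ 0.5654 -0.1208  0.121 ] [0.1277 0.0548]
pinend bar L [ 0.5614 -0.1626  0.15  ] [0.1385 0.0142]
tip [0.1307 0.0447] [ 0.49837376 -0.10535128  0.40279065]
```

View pics/c2.png

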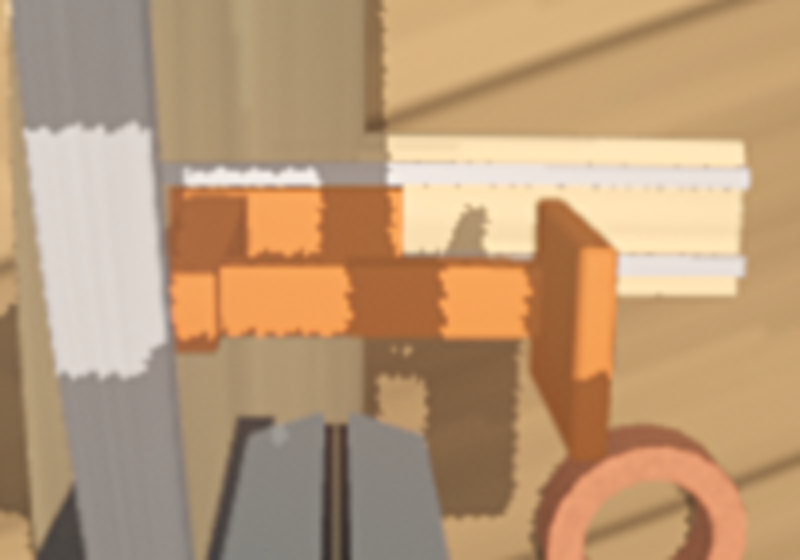

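The view shows the tab's inner top edge at about crop (582,248) and the fingers clear of both lever and tab. The offsets agree to within a few mm, so I lower and push along (0.347, 0.938).

```bash
python3 -m inch '[[0,0,-0.015,0,0,0,-1],[0,0,-0.035,0,0,0,-1],[0,0,-0.055,0,0,0,-1],[0,0,-0.075,0,0,0,-1],[0,0,-0.088,0,0,0,-1],[0,0,-0.093,0,0,0,-1],[0,0,-0.093,0,0,0,-1]]'
python3 -m inch '[[0.002,0.006,0,0,0,0,-1],[0.005,0.013,0,0,0,0,-1],[0.007,0.019,0,0,0,0,-1],[0.009,0.024,0,0,0,0,-1],[0.010,0.028,0,0,0,0,-1],[0.012,0.032,0,0,0,0,-1],[0.014,0.037,0,0,0,0,-1],[0.016,0.042,0,0,0,0,-1]]'
```

```text
time: 3.0
tool_pos: [0.5643, -0.13, 0.3307]
tool_rot: [3.142, -0.002, 2.787]
ft_force: [-0.8, 0.1, 0.1]
gripper_width: 0.004
grip_force: 0.0
time: 3.8
tool_pos: [0.5805, -0.0885, 0.3317]
tool_rot: [-3.14, -0.001, 2.786]
ft_force: [-2.6, -2.6, 1.3]
gripper_width: 0.005
grip_force: 1.4
```

```bash
python3 -m inch '[[0.002,0.005,0,0,0,0,-1],[0.004,0.010,0,0,0,0,-1],[0.005,0.014,0,0,0,0,-1],[0.007,0.019,0,0,0,0,-1],[0.009,0.023,0,0,0,0,-1],[0.010,0.027,0,0,0,0,-1],[0.011,0.030,0,0,0,0,-1],[0.012,0.033,0,0,0,0,-1]]'
python3 -m inch '[[0.001,0.002,0,0,0,0,-1],[0.001,0.004,0,0,0,0,-1],[0.002,0.006,0,0,0,0,-1]]'
```

```text
time: 4.6
tool_pos: [0.5929, -0.0553, 0.3315]
tool_rot: [-3.142, 0.001, 2.786]
ft_force: [-0.7, -3.6, -1.2]
gripper_width: 0.003
grip_force: 1.3
time: 4.9
tool_pos: [0.594, -0.0524, 0.3316]
tool_rot: [-3.132, 0.0, 2.786]
ft_force: [-6.5, -17.5, 1.0]
gripper_width: 0.005
grip_force: 9.1
```

The end stop shows as an 18 N rise after 83 mm of travel, as predicted. I back off, rise, and go over the pad.

```bash
python3 -m inch '[[-0.002,-0.006,0,0,0,0,-1],[-0.005,-0.014,0,0,0,0,-1],[-0.005,-0.014,0.02,0,0,0,-1],[-0.005,-0.014,0.05,0,0,0,-1],[-0.005,-0.014,0.08,0,0,0,-1],[-0.005,-0.014,0.10,0,0,0,-1],[-0.02,-0.02,0.11,0,0,0,-1],[-0.05,-0.03,0.11,0,0,0,-1]]'
python3 -m inch '[[-0.03,-0.012,0,0,0,0,-1],[-0.06,-0.025,0,0,0,0,-1],[-0.085,-0.035,0,0,0,0,-1],[-0.104,-0.043,0,0,0,0,-1],[-0.114,-0.048,0,0,0,0,-1],[-0.117,-0.049,0,0,0,0,-1],[-0.117,-0.049,0,0,0,0,-1]]'
python3 - <<'E'
from workcell import bot
import cv2,numpy as np,pickle
w=bot.capture("wrist");s=bot.capture("scene");t=bot.capture("top")
a=cv2.resize(w["image"][:,:,::-1],(448,336))
b=cv2.resize(s["image"][100:310,130:340,::-1],(336,336),interpolation=cv2.INTER_CUBIC)
cv2.imwrite("pics/c3.png",np.hstack([a,b]));print(bot.sense()["tool_pos"])
K=w["intrinsics"];R=cv2.Rodrigues(np.array(w["rvec"]))[0];tv=np.array(w["tvec"]).ravel();C=-R.T@tv
h=cv2.cvtColor(w["image"],cv2.COLOR_RGB2HSV);m=cv2.inRange(h,(100,120,60),(125,255,255))
n,l,st,ce=cv2.connectedComponentsWithStats(m)
for i in range(1,n):
    if st[i,4]>150:
        d=(ce[i]-K[:2,2])/K[0,0];r=np.hypot(*d);v=R.T@np.r_[d/r*np.sin(r),np.cos(r)];print(ce[i],st[i],C+v*(.204-C[2])/v[2])
E
```

```text
time: 5.7
tool_pos: [0.5456, -0.0791, 0.4443]
tool_rot: [3.139, 0.006, 2.788]
ft_force: [-0.0, 0.3, 0.6]
gripper_width: 0.004
grip_force: 0.0
time: 6.4
tool_pos: [0.4277, -0.1284, 0.4419]
tool_rot: [3.141, 0.001, 2.786]
ft_force: [0.3, -0.3, 0.2]
gripper_width: 0.006
grip_force: 0.0
[ 0.42824709 -0.12824453  0.44165792]
[509.58876404  32.76853933] [489  20  41  27 445] [0.34179186 0.0962424  0.204     ]
[281.37213566 212.73877177] [ 248  200   64   30 1091] [ 0.41647666 -0.1245442   0.204     ]
```

View pics/c3.png

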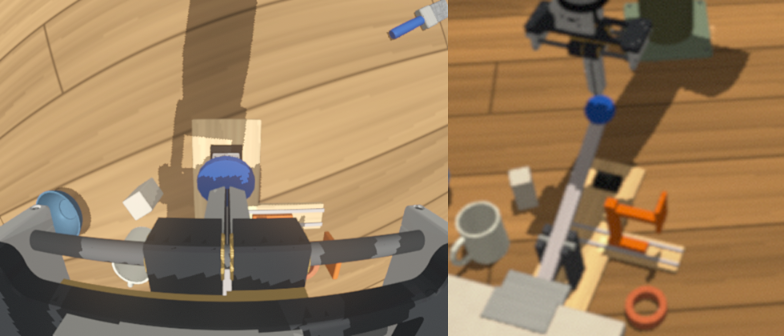

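Catch is fully out and the fingers are centred over the pad (wrist columns 225 for the pad, 228 for the fingers). I lower to contact.

```bash
python3 -m inch '[[0,0,-0.008,0,0,0,-1],[0,0,-0.018,0,0,0,-1],[0,0,-0.026,0,0,0,-1],[0,0,-0.031,0,0,0,-1],[0,0,-0.034,0,0,0,-1],[0,0,-0.036,0,0,0,-1],[0,0,-0.038,0,0,0,-1]]'
```

```text
time: 7.25
tool_pos: [0.4279, -0.1286, 0.4047]
tool_rot: [-3.141, 0.001, 2.786]
ft_force: [-0.8, 0.1, 5.1]
gripper_width: 0.005
grip_force: 2.3
```

```bash
python3 -m inch '[[-0.001,0.0004,-0.003,0,0,0,-1],[-0.003,0.001,-0.0075,0,0,0,-1],[-0.005,0.002,-0.0125,0,0,0,-1],[-0.006,0.002,-0.0175,0,0,0,-1],[-0.008,0.003,-0.0225,0,0,0,-1],[-0.009,0.003,-0.0275,0,0,0,-1],[-0.010,0.004,-0.0325,0,0,0,-1],[-0.011,0.004,-0.0375,0,0,0,-1]]'
```

```text
time: 8.05
tool_pos: [0.4167, -0.1245, 0.367]
tool_rot: [-3.141, 0.001, 2.786]
ft_force: [-2.9, 1.0, 6.5]
gripper_width: 0.008
grip_force: 2.7
```

```bash
python3 -m inch '[[-0.001,0,-0.005,0,0,0,-1],[-0.002,0.001,-0.010,0,0,0,-1],[-0.003,0.001,-0.015,0,0,0,-1],[-0.0035,0.001,-0.020,0,0,0,-1],[-0.004,0.0015,-0.025,0,0,0,-1],[-0.0045,0.002,-0.030,0,0,0,-1],[-0.005,0.002,-0.035,0,0,0,-1],[-0.005,0.002,-0.040,0,0,0,-1]]'
```

```text
time: 8.85
tool_pos: [0.4116, -0.1225, 0.3267]
tool_rot: [-3.141, -0.0, 2.786]
ft_force: [-3.2, 0.2, 6.3]
gripper_width: 0.006
grip_force: 3.1
```

```bash
python3 -m inch '[[0,0,-0.005,0,0,0,-1],[0,0,-0.010,0,0,0,-1],[0,0,-0.015,0,0,0,-1],[0,0,-0.020,0,0,0,-1],[0,0,-0.025,0,0,0,-1],[0,0,-0.030,0,0,0,-1],[0.001,0,-0.035,0,0,0,-1],[0.001,-0.0005,-0.040,0,0,0,-1]]'
```

```text
time: 9.65
tool_pos: [0.4127, -0.123, 0.2866]
tool_rot: [-3.141, 0.0, 2.786]
ft_force: [-2.2, 0.3, 5.6]
gripper_width: 0.004
grip_force: 3.1
```

```bash
python3 -m inch '[[0.0005,0,-0.005,0,0,0,-1],[0.001,-0.0005,-0.010,0,0,0,-1],[0.002,-0.001,-0.014,0,0,0,-1],[0.003,-0.001,-0.018,0,0,0,-1],[0.0035,-0.001,-0.022,0,0,0,-1],[0.004,-0.0015,-0.025,0,0,0,-1],[0.005,-0.002,-0.028,0,0,0,-1],[0.0055,-0.002,-0.031,0,0,0,-1]]'
python3 -m inch '[[0.0005,0,-0.002,0,0,0,-1],[0.001,-0.0005,-0.004,0,0,0,-1]]'
```

```text
time: 10.45
tool_pos: [0.4183, -0.1251, 0.2556]
tool_rot: [-3.141, 0.001, 2.786]
ft_force: [-0.6, -0.0, 5.7]
gripper_width: 0.004
grip_force: 2.9
time: 10.65
tool_pos: [0.4194, -0.1256, 0.2516]
tool_rot: [-3.142, 0.001, 2.786]
ft_force: [-1.3, 0.6, 5.3]
gripper_width: 0.002
grip_force: 3.0
```

```bash
python3 -m inch '[[0.0005,0,-0.001,0,0,0,-1],[0.0005,0,-0.002,0,0,0,-1],[0.0005,0,-0.003,0,0,0,-1],[0.0005,0,-0.003,0,0,0,-1]]'
```

```text
time: 11.05
tool_pos: [0.42, -0.1257, 0.25]
tool_rot: [-3.141, 0.0, 2.787]
ft_force: [-5.8, 1.8, 15.3]
gripper_width: 0.005
grip_force: 8.4
```

```bash
python3 -m inch '[[0,0,0,0,0,0,-1],[0,0,0,0,0,0,-1],[0,0,0,0,0,0,-1],[0,0,0,0,0,0,-1],[0,0,0,0,0,0,-1]]'
python3 - <<'E'
from workcell import bot
import cv2,numpy as np
s=bot.capture("scene")["image"];t=bot.capture("top")["image"]
cv2.imwrite("pics/c4.png",np.hstack([cv2.resize(i[:,:,::-1],(396,396),interpolation=cv2.INTER_CUBIC) for i in(s[100:400,60:360],t[50:350,230:530])]))
E
```

```text
time: 11.55
tool_pos: [0.42, -0.1257, 0.25]
tool_rot: [-3.141, 0.0, 2.787]
ft_force: [-6.3, 1.8, 15.6]
gripper_width: 0.008
grip_force: 8.2
```

View pics/c4.png

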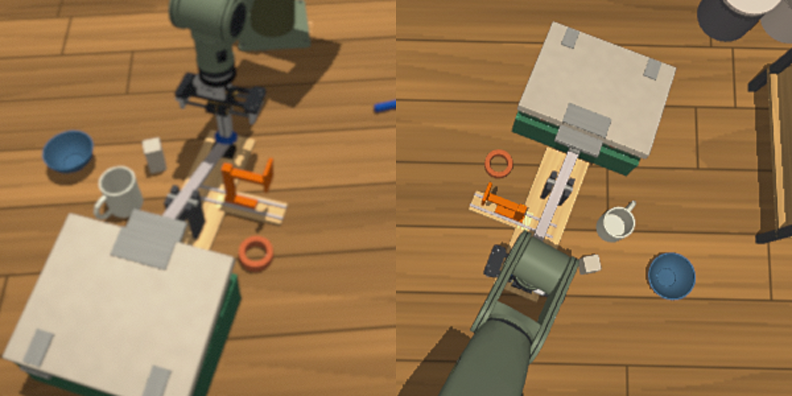

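The lid is raised (green chest front showing at about (640,158)), the catch is out, the lever is on the buffer under a steady 16 N, and everything else is in place.

```bash
python3 -c "
from workcell import bot
print(bot.finish_job())"
```

```text
the job is handed in; nothing more can be done
None
```

I pushed the catch out to its end stop, then pressed the lever steadily down to the buffer. The final pictures show the lid raised and the other pottery things in place. I handed the job in at about 12 s with the fingertips still holding the lever down at about 16 N; no verdict came back.

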